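# Tip a mosaic panel down onto its laying board

## Task

With the fingertips only, never gripping or lifting the panel, push the upright mosaic panel over so that it leans on the raised tilting board, and keep pushing slowly until panel and board lie flat, landing gently with the mosaic face up. Then push the lying panel along the board until its top end is home, square against the red stop strip. Leave the sponge, the brush and the glue bottle where they are, and finish clear of everything.

Things in the scene. Friction and masses are not known exactly. Their poses are not given: they have to be found in the camera images.
- stand: Blue stand fixed to the bench. Origin: on the bench, under the middle of the hinge line. x is level and points from the hinge to where the board lies down (the way the panel is tipped), z up. Blue deck, x -120 to 0 mm, 170 mm wide, top 14 mm above the bench: the panel stands on it. Hinge line along y at x = 0, z = 14 mm; the tilting board lies beyond it.
- board (a joint): Tilting plywood board, 212 mm long from the hinge, 140 wide, 12 thick. Value: angle in rad above flat; 0 = flat (upper face level with the deck, 14 mm above the bench), 1.3 to 1.4 = raised, leaning slightly back. A stiff friction hinge (1.5 N m) holds it wherever it is left, also with the panel on it; it goes down only when pushed, with up to 15 N at 125 mm from the hinge.
- stop (a point): Middle of the inner face of the red stop strip, at the level of the board's face, 200 mm from the hinge. The strip, 12 mm high and thick, spans the free end of the board. Axes turn with the board: x along it away from the hinge, y along the hinge, z out of its face. The panel is home when its top end touches this face.
- panel: Loose mosaic panel, 170 mm tall, 100 wide, 22 thick, about 0.6 kg, standing on its narrow end on the deck, 4 to 18 mm in front of the hinge. Origin: centre of its underside. z runs up its height, x through its thickness: tiled face at -x (looks away from the board), wooden back at +x. Pushed on the tiles it pivots on its lower back edge and leans on the board after 0.1 to 0.35 rad.
- panel_top (a point): Centre of the panel's upper end face (170 mm from its foot), axes as the panel's.
- panel_heel (a point): Middle of the panel's lower back edge, on which it pivots; it stays at deck height throughout.
- panel_centre (a point): Centre of the panel's body, axes as the panel's.
- sponge: Yellow sponge block 110 x 70 x 40 mm, lying loose; origin under its centre. Leave alone.
- brush: Scrubbing brush 140 x 50 mm, 69 mm high over its handle, loose; origin under its centre. Leave alone.
- glue: White glue bottle with red cap, 60 mm diameter, 150 mm high, standing loose; origin under its centre. Leave alone.
Things that resemble listed ones, but are neither listed nor needed, are in the scene too. What is shaped like the panel but green is not meant.

How it is judged (in metres and radians):
On the way, in this order (a step that is already met when the one before it is completed fails the run):
1. the panel leans on the board while the board is still raised (angle between panel_centre's own z axis and vertical between 0.1 and 0.7 rad and value of joint board above 0.9 rad and height (world z) of panel_heel below 0.02 m), for 0.05 s.
2. panel and board lie flat, face up (value of joint board below 0.03 rad and angle between panel_centre's own x axis and vertical above 3.07 rad), for 0.2 s.
At the end, for the whole second after the job is handed in: The board is down (under 0.03 rad), the panel lies on it face up (within about 4 degrees), its top end within 5 mm of the stop strip, square to it within 4 degrees, within 35 mm of the board's middle line, and at rest (all of step 2 and x of panel_top in the frame of stop between -0.005 and 0.005 m and y of panel_top in the frame of stop between -0.035 and 0.035 m and angle between the z axis of panel and the x axis of stop, either way round below 0.07 rad and linear speed of panel below 0.02 m/s); the robot touches nothing.
It fails at once if the panel swings or drops faster than 3 rad/s (not gentle) (angular speed of panel above 3 rad/s).
It fails at once if the panel is lifted: its pivot edge rises more than 12 mm above the deck (height (world z) of panel_heel above 0.026 m).
It fails at once if the panel is lifted: its centre rises above where it stood (height (world z) of panel_centre above 0.112 m).
It fails at once if the sponge, brush or bottle is disturbed (moved more than 15 mm) (distance of any of sponge, brush, glue from where it was at the start of the episode above 0.015 m).
It also fails if it takes over 54 s, if anything falls off the work surface, if the arm or the gripper's body presses on something with over 40 N, if the wrist force passes 120 N, or if a joint passes its speed limit or range.

## Robot

A 6-joint arm with a two-finger parallel gripper is mounted at the origin on the work surface. World frame = base frame: x ahead of the robot, y to its left, z up, the work surface at z = 0. Lengths are in m, angles in degrees, forces in N, time in s.
With the tool pointing down it reaches from about 0.375 to 0.75 m from the base axis. Payload 9 kg.
Tool frame: the origin (TCP) lies where the fingers leave the gripper's body, on its centre line; the fingertips stand 73 mm ahead of it and the grasp point (between the pads) lies 54 mm ahead of it (robot.tip_reach is the distance from the TCP to the fingertips, in m); z points along the fingers, y is the line along which they close (so a half turn about z gives the same grasp; the last joint's range is limited). The gripper opens to 85 mm and grips with 20 to 120 N. Pads are 22 mm wide; open, the fingers measure 114 mm over their backs; the gripper's body (76 mm by 85 mm) begins 54 mm behind the grasp point. The pads swing forward as they close: fully open they stand 13 mm farther back than shut.
Start: joints at [-86.843, 5.964, 5.575, 89.605, 0, 77.527], TCP at [0.162, -0.578, 0.304] pointing down, gripper open.
Joint ranges: [-171.21, 171.21], [-48.23, 106.86], [-62.78, 66.21], [-105.2, 120.99], [-86.42, 89.51], [-180, 180]. Speed limits (degrees/s): [127.2, 127.2, 147.25, 180, 180, 180].

## Interface

Orientations are given as [roll, pitch, yaw] about the fixed x, y, z axes, in that order (R = Rz(yaw) Ry(pitch) Rx(roll)).
In Python, from plant import robot gives the robot as it stands. Calls block until the motion is done:
- robot.move_pose(position, orientation): joint-space move of the TCP to a pose.
- robot.line_to(position, vel=0.15, rotation=None, guard=None): straight line of the TCP; rotation=None keeps the orientation; vel is the mean speed in m/s. With guard (N) it stops when the force on the tool has changed by that much, and returns True; else False.
- robot.goto_joints(angles): joint-space move.
- robot.set_gripper(opening): finger opening in m; the grip force is fixed at half the most; returns when the fingers have stopped.
- robot.pause(seconds).
- robot.ik(position, orientation): joint angles nearest the present ones, or None.
- robot.observe(): the state.
- robot.grab_frame(name): name is "side" or "top" or "wrist"; returns the picture (384x512x3 uint8, blue, green, red); there is no depth.
- robot.get_calibration(name): a dict with "vertical_fov" (degrees; the focal length in pixels is half the picture's height over the tangent of half this angle, whatever the lens; pixels are square), "cx", "cy" (the principal point, pixels), "rvec" (rotation vector, rad) and "tvec" (3), from world to camera coordinates, as OpenCV has them. Camera axes: x right, y down, z forward; pixel columns grow to the right and rows downward; lengths in m; the calibration is good to about 2 mm. A picture is of the moment at which its call begins: read the wrist's pose just before it. get_calibration takes no time and is no camera call; for the wrist camera it gives the pose at the moment of the call.
A pose or a line that the arm cannot do raises robot.IKError and nothing moves.
- robot.job_done(): hands the job in; it is judged then, once.
The state is a dict: "time": time; "q": joint angles; "qvel": joint speeds; "joint_torque": joint torques, N m; "tool_pos": TCP position; "tcp_rot": TCP orientation; "ft_force": force on the tool from outside, world axes, zero at the start; "torque": the same for the moment, N m; "gripper_width": finger opening in m; "gripper_force": force on a finger pad.
Only numpy, scipy, OpenCV 4.12 (cv2) and the standard library are available. Lean on these libraries where they do the work, as an engineer would, in place of code of your own. Each camera call takes 0.05 s, during which the arm holds its last target. There are 200 camera calls.

## Working session

There is one attempt and no reset: what is moved stays moved. The work goes in short steps, each a Python script; the robot and the scene stay as the last script left them, time stands still between calls to the robot, and variables do not carry over. Pictures are saved under pics/ and viewed, at most 10 in all, crops included, and the job is handed in when it is done.

```bash
mkdir -p pics; ls; python3 - <<'E'
from plant import robot
import cv2
for n in("side","top"):
    cv2.imwrite(f"pics/{n}0.png",robot.grab_frame(n)); print(n,robot.get_calibration(n))
print(robot.observe())
E
```

```text
pics
side {'vertical_fov': 57.89324309658303, 'cx': 253.11949170342112, 'cy': 189.91104837882796, 'rvec': array([ 2.32294913, -0.22305997,  0.12107133]), 'tvec': array([-0.5754169 ,  0.16208442,  0.91160741])}
top {'vertical_fov': 54.02006168281724, 'cx': 256.2997766594434, 'cy': 191.3703135132623, 'rvec': array([ 2.14908578, -2.13188398,  0.19848713]), 'tvec': array([-0.00495096,  0.57153538,  0.9169098 ])}
{'time': 0.1, 'q': array([-8.68421732e+01,  5.99352067e+00,  5.53207274e+00,  8.96056930e+01,
       -1.02538212e-04,  7.75269279e+01]), 'qvel': array([ 0.06725427, -0.15110252,  0.12852061,  0.00613275,  0.02060973,
       -0.01224361]), 'joint_torque': array([ 5.69907337e-03, -5.58202887e+01,  5.04723036e+01,  1.29442831e-02,
       -2.93370813e-04,  6.93598565e-06]), 'tool_pos': array([ 0.16166225, -0.57758526,  0.30322253]), 'tcp_rot': array([-1.79934422e+02, -1.44010366e-02,  1.56308908e+01]), 'ft_force': array([0.25608949, 0.27056384, 0.55946931]), 'torque': array([ 0.00275873,  0.00356015, -0.00322898]), 'gripper_force': 0.0, 'gripper_width': 0.08528768087240148}
```

View pics/side0.png

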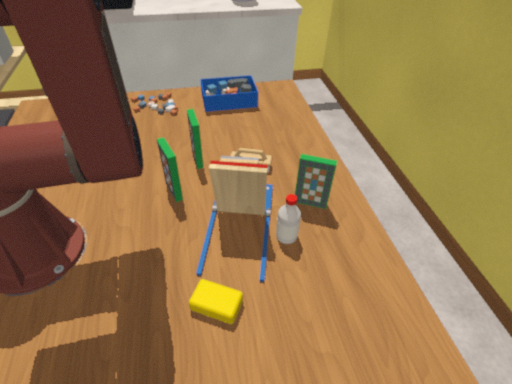

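View pics/top0.png

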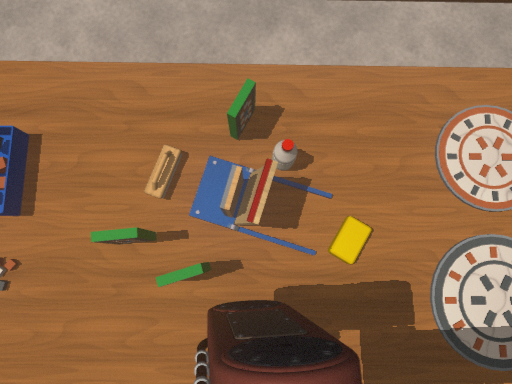

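Side: board with its red strip at (238,161), rails (208,240)/(267,240), bottle (289,220), sponge (216,300); three green panels at (170,170), (195,140), (316,182). Top: blue deck at (222,190), a wood-coloured slab standing on it at (232,188), red strip at (262,190), bottle (286,152), brush (163,172), sponge (351,240), green lookalikes (241,108), (123,235), (181,274). The one meant is the slab on the blue deck at (232,188), since it isn't green and stands just in front of the hinge. I'll confirm that with a crop.

```bash
cat > h.py <<'E'
import numpy as np, cv2
def cam(c):
    f=192/np.tan(np.radians(c["vertical_fov"]/2)); R=cv2.Rodrigues(np.array(c["rvec"]))[0]; t=np.array(c["tvec"])
    return f,c["cx"],c["cy"],R,t
def ray(c,u,v,z):
    f,cx,cy,R,t=cam(c); o=-R.T@t; d=R.T@np.array([(u-cx)/f,(v-cy)/f,1]); return o+d*(z-o[2])/d[2]
def proj(c,p):
    f,cx,cy,R,t=cam(c); q=R@np.array(p)+t; return np.array([f*q[0]/q[2]+cx,f*q[1]/q[2]+cy])
E
python3 - <<'E'
from plant import robot
import cv2,numpy as np
from h import *
im=cv2.imread("pics/top0.png"); c=robot.get_calibration("top")
cv2.imwrite("pics/crop0.png",cv2.resize(im[140:270,140:300],None,fx=4.6,fy=4.6,interpolation=cv2.INTER_CUBIC))
hsv=cv2.cvtColor(im,cv2.COLOR_BGR2HSV)
def blobs(name,lo,hi,z,mn=30,pct=None):
    m=cv2.inRange(hsv,lo,hi)
    for k in cv2.findContours(m,0,2)[0]:
        if cv2.contourArea(k)>mn:
            r=cv2.minAreaRect(k); print(name,np.round(r[0]),np.round(r[1]),[np.round(ray(c,*p,z)[:2],3) for p in cv2.boxPoints(r)])
blobs("blue",(100,120,60),(125,255,255),.014)
blobs("red",(0,160,60),(6,255,255),.22)
blobs("yellow",(24,180,120),(32,255,255),.04)
print("brush",ray(c,163,172,.03),"glue cap",ray(c,288,145,.15), "cam",-cam(c)[3].T@cam(c)[4])
E
```

```text
blue [277. 241.] [79.  4.] [array([0.474, 0.045]), array([0.483, 0.042]), array([ 0.423, -0.153]), array([ 0.413, -0.15 ])]
blue [319. 192.] [24.  4.] [array([ 0.583, -0.135]), array([ 0.592, -0.138]), array([ 0.573, -0.199]), array([ 0.564, -0.196])]
blue [246. 172.] [12.  6.] [array([0.646, 0.038]), array([0.648, 0.021]), array([0.614, 0.017]), array([0.612, 0.034])]
blue [220. 192.] [44. 63.] [array([0.515, 0.175]), array([0.676, 0.127]), array([0.638, 0.015]), array([0.479, 0.065])]
blue [  6. 169.] [86. 13.] [array([0.75 , 0.693]), array([0.751, 0.659]), array([0.517, 0.632]), array([0.517, 0.666])]
red [259. 190.] [ 6. 65.] [array([0.482, 0.023]), array([ 0.615, -0.019]), array([ 0.611, -0.031]), array([0.478, 0.011])]
red [288. 144.] [11. 11.] [array([ 0.657, -0.052]), array([ 0.658, -0.076]), array([ 0.633, -0.076]), array([ 0.633, -0.052])]
yellow [350. 240.] [29. 42.] [array([ 0.422, -0.179]), array([ 0.516, -0.235]), array([ 0.481, -0.298]), array([ 0.388, -0.242])]
brush [0.62394567 0.24457815 0.03      ] glue cap [ 0.66507552 -0.07228447  0.15      ] cam [0.40923122 0.01446613 0.99986065]
```

View pics/crop0.png

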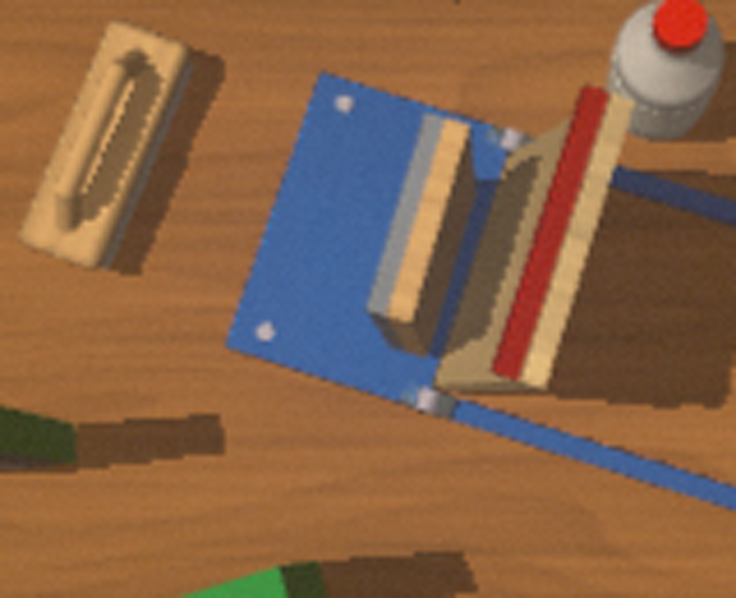

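```bash
python3 - <<'E'
from plant import robot
from h import *
c=robot.get_calibration("top"); P=lambda x,y,z: ray(c,140+(x+.5)/4.6-.5,140+(y+.5)/4.6-.5,z)[:2]
a,b=P(320,73,.014),P(228,347,.014); print("rear edge len",np.linalg.norm(a-b))
v=(a-b)/np.linalg.norm(a-b); x1=np.array([v[1],-v[0]]);
r0,r1=np.array([.4785,.0435]),np.array([.418,-.1515]); x2=(r1-r0)/np.linalg.norm(r1-r0)
print(x1,x2,np.degrees(np.arctan2(x1[1],x1[0])),np.degrees(np.arctan2(x2[1],x2[0])))
x=(x1+x2);x/=np.linalg.norm(x); O=(a+b)/2+.12*x; y=np.array([-x[1],x[0]]); print("O",O)
loc=lambda p:np.round([(p-O)@x,(p-O)@y],4)
for n,p in dict(gLT=(427,113),wRT=(470,122),wRB=(408,322),gLB=(370,310)).items():
    q=P(*p,.184); print(n,q,loc(q))
q=[P(*p,.184) for p in((427,113),(470,122),(408,322),(370,310))]
print("panel ctr",np.mean(q,0),loc(np.mean(q,0)))
d=q[0]-q[3]+q[1]-q[2]; print("panel yaw(normal)",np.degrees(np.arctan2(-d[0],d[1])),)
s=[P(*p,.214) for p in((583,88),(493,373))]; print("strip inner",[loc(k) for k in s])
print("deck front post", loc(P(425,400,.02)),loc(P(512,138,.02)))
print("glue",loc(np.array([.65,-.068])),"sponge",loc(np.array([.452,-.238])),"brush",loc(np.array([.624,.245])))
E
```

```text
rear edge len 0.1683789387615815
[-0.28412753 -0.9587865 ] [-0.29632219 -0.95508804] -106.50670411937838 -107.23683839890862
O [0.55874712 0.03579044]
gLT [0.6092378  0.05520792] [-0.0332  0.0427]
wRT [0.60499683 0.03438504] [-0.0121  0.0447]
wRB [0.50757116 0.0624372 ] [-0.0106 -0.0567]
gLB [0.51313321 0.08052329] [-0.0296 -0.0566]
panel ctr [0.55873475 0.05813836] [-0.0214 -0.0065]
panel yaw(normal) -105.41662295189573
strip inner [array([0.0361, 0.0694]), array([ 0.0361, -0.0703])]
deck front post [-0.0028 -0.0798] [-0.0013  0.0794]
glue [0.0728 0.1174] sponge [ 0.293  -0.0227] brush [-0.2191  0.0017]
```

```bash
cat >> h.py <<'E'
from scipy.spatial.transform import Rotation as Ro
X=np.array([-.290,-.957,0]); X/=np.linalg.norm(X); Y=np.array([-X[1],X[0],0]); Z=np.array([0,0,1.]); O=np.array([.5587,.0358,0])
PY=-.0065; HEEL=-.011; W=.011
def W3(x,y,z): return O+x*X+y*Y+z*Z
def rpy(alpha,s,yaw=0):
    "tool axis alpha rad below horizontal, leaning toward stand +x, closing line along stand y"
    z=np.cos(alpha)*X-np.sin(alpha)*Z; y=s*Y; R=np.column_stack([np.cross(y,z),y,z])
    return Ro.from_matrix(Ro.from_euler('z',yaw).as_matrix()@R).as_euler('xyz',degrees=True)
def tip(phi,r,gap,s,reach,a0=45,heel=HEEL):
    "TCP pose with upper tip corner at distance r up the panel, gap off the tiled face"
    al=np.radians(a0)+(np.radians(85)-np.radians(a0))*phi/(np.pi/2) if phi<np.pi/2 else np.radians(85)
    d=al-phi
    cx=heel+r*np.sin(phi)-(.022+gap)*np.cos(phi); cz=.014+r*np.cos(phi)+(.022+gap)*np.sin(phi)
    sg=1 if d>0 else -1
    x=cx-reach*np.cos(al)-sg*W*np.sin(al); z=cz+reach*np.sin(al)-sg*W*np.cos(al)
    return W3(x,PY,z),rpy(al,s)
E
python3 - <<'E'
from plant import robot
from h import *
print(robot.tip_reach)
for s in(1,-1):
  for a0 in (30,45,60):
    print(s,a0,[None if (q:=robot.ik(*tip(p,.135,g,s,.073,a0))) is None else np.round(q).astype(int).tolist() for p,g in((0,.05),(0,0),(.4,0),(.8,0),(1.2,0),(1.57,0))])
  print("up",robot.ik(W3(-.16,PY,.4),rpy(np.pi/2,s)), "heel", robot.ik(W3(-.05,PY,.095),rpy(np.pi/2,s)))
E
```

```text
0.0726
1 30 [None, [17, 51, 34, 117, -46, 143], [9, 28, 11, 98, -40, 125], [0, 11, -5, 84, -30, 110], [-10, 1, -17, 74, -18, 97], [-22, -4, -25, 69, -5, 85]]
1 45 [[17, 43, 31, 107, -36, 133], [13, 35, 20, 102, -38, 129], [6, 19, 4, 91, -32, 117], [-3, 6, -9, 81, -24, 105], [-12, -1, -18, 74, -14, 95], [-22, -4, -25, 69, -5, 85]]
1 60 [[13, 28, 17, 95, -26, 123], [9, 21, 9, 92, -27, 119], [1, 10, -2, 86, -22, 110], [-6, 2, -11, 80, -17, 101], [-14, -2, -19, 74, -11, 93], [-22, -4, -25, 69, -5, 85]]
up [  5.77312495  14.13852625  24.76229042 100.62376416   0.
 112.63152372] heel [ -4.48386352   5.48388324 -16.88914894  67.62696782   0.
 102.37453524]
-1 30 [None, [17, 51, 34, 117, -46, -37], [9, 28, 11, 98, -40, -55], [0, 11, -5, 84, -30, -70], [-10, 1, -17, 74, -18, -83], [-22, -4, -25, 69, -5, -95]]
-1 45 [[17, 43, 31, 107, -36, -47], [13, 35, 20, 102, -38, -51], [6, 19, 4, 91, -32, -63], [-3, 6, -9, 81, -24, -75], [-12, -1, -18, 74, -14, -85], [-22, -4, -25, 69, -5, -95]]
-1 60 [[13, 28, 17, 95, -26, -57], [9, 21, 9, 92, -27, -61], [1, 10, -2, 86, -22, -70], [-6, 2, -11, 80, -17, -79], [-14, -2, -19, 74, -11, -87], [-22, -4, -25, 69, -5, -95]]
up [  5.77312495  14.13852625  24.76229042 100.62376416   0.
 -67.36847628] heel [ -4.48386352   5.48388324 -16.88914894  67.62696782   0.
 -77.62546476]
```

```bash
python3 - <<'E'
from plant import robot
from h import *
o=robot.observe(); p=o["tool_pos"].copy(); p[2]=.42
robot.move_pose(p,o["tcp_rot"])
robot.move_pose(W3(-.16,PY,.40),rpy(np.pi/2,1))
robot.set_gripper(.05)
robot.move_pose(*tip(0,.135,.04,1,.0726))
o=robot.observe(); print(o["time"],o["ft_force"],o["gripper_width"],robot.tip_reach)
a=robot.grab_frame("top"); cv2.imwrite("pics/pre.png",cv2.resize(a[90:280,130:330],None,fx=3,fy=3,interpolation=cv2.INTER_CUBIC))
E
```

```text
5.0 [0.32291311 0.36782976 0.74413705] 0.04987200882181922 0.0726
```

View pics/pre.png

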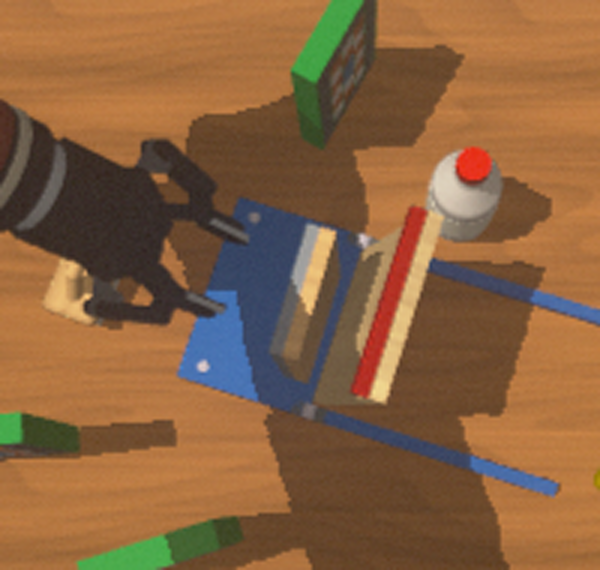

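```bash
python3 - <<'E'
from plant import robot
from h import *
p,r=tip(0,.135,0.005,1,.0726); robot.line_to(p,vel=.06,rotation=r)
for phi in list(np.arange(.05,.46,.08)):
    p,r=tip(phi,.135,0,1,.0726); robot.line_to(p,vel=.03,rotation=r)
    o=robot.observe(); f=o["ft_force"]-[.32,.37,.74]; print(round(phi,2),round(o["time"],2),np.round([f@X,f@Y,f[2]],1),np.round(o["torque"],1))
    if np.linalg.norm(f)>30: break
a=robot.grab_frame("side"); cv2.imwrite("pics/lean.png",cv2.resize(a[110:320,140:350],None,fx=2.8,fy=2.8,interpolation=cv2.INTER_CUBIC))
E
```

```text
0.05 6.37 [ 0.4 -0.1 -0.6] [ 0.6 -0.2  0.1]
0.13 6.94 [ 0.8 -0.2 -0.7] [ 0.6 -0.2  0.1]
0.21 7.52 [ 0.4 -1.3  0.2] [ 0.6 -0.2  0. ]
0.29 8.09 [-0.3  0.7 -0.9] [ 0.6 -0.2 -0. ]
0.37 8.66 [-6.4 -0.6 -1.6] [ 1.7 -0.4 -0.2]
0.45 9.22 [-5.5 -1.4  1.8] [ 1.3 -0.2 -0.2]
```

View pics/lean.png

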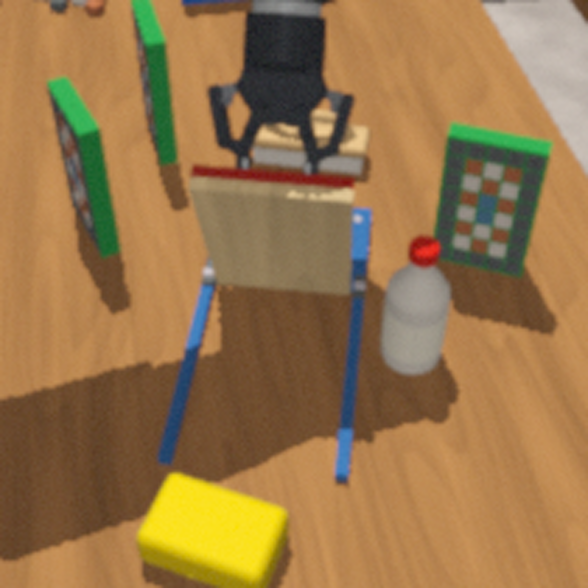

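The panel leans on the still-raised board (red strip at about (272,178)), and the fingertips are pushing centrally with about 6 N. I'll keep going.

```bash
python3 - <<'E'
from plant import robot
from h import *
for phi in list(np.arange(.53,1.42,.08)):
    p,r=tip(phi,.135,0,1,.0726); robot.line_to(p,vel=.025,rotation=r)
    o=robot.observe(); f=o["ft_force"]-[.32,.37,.74]; print(round(phi,2),round(o["time"],2),np.round([f@X,f@Y,f[2]],1))
    if np.linalg.norm(f)>35: break
a=robot.grab_frame("side"); cv2.imwrite("pics/mid.png",cv2.resize(a[110:320,140:350],None,fx=2.8,fy=2.8,interpolation=cv2.INTER_CUBIC))
E
```

```text
0.53 9.93 [-5.4 -0.5  2.5]
0.61 10.57 [-3.7 -1.   4.9]
0.69 11.21 [-3.  -1.4  6. ]
0.77 11.84 [-1.2 -2.1  5.8]
0.85 12.47 [-0.5  1.   4.5]
0.93 13.1 [ 0.1 -0.8  4.8]
1.01 13.72 [ 0.3 -0.7  3.9]
1.09 14.35 [ 1.1 -0.2  2.8]
1.17 14.97 [0.6 0.9 2.1]
1.25 15.57 [0.9 0.5 1. ]
1.33 16.18 [ 0.9 -0.7  1.4]
1.41 16.78 [ 1.   0.1 -0.2]
```

View pics/mid.png

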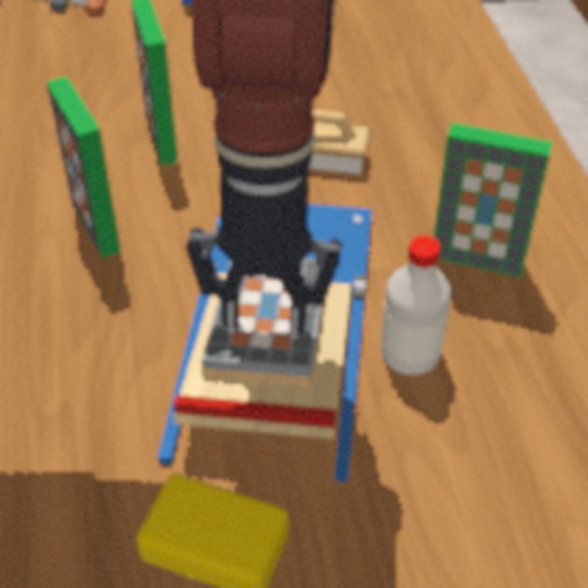

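The panel is lying face up on the nearly flat board (its top edge at about (258,372), red strip at (255,412)). Next is the gentle landing, guarded.

```bash
python3 - <<'E'
from plant import robot
from h import *
for phi,g,v in [(1.49,0,.02),(1.5707,0,.02),(1.5707,-.005,.01),(1.5707,-.010,.01),(1.5707,-.015,.01)]:
    p,r=tip(phi,.135,g,1,.0726); hit=robot.line_to(p,vel=v,rotation=r,guard=18 if g else None)
    o=robot.observe(); f=o["ft_force"]-[.32,.37,.74]; print(round(phi,2),g,hit,round(o["time"],2),np.round([f@X,f@Y,f[2]],1),o["tool_pos"])
    if hit or np.linalg.norm(f)>30: break
robot.pause(.3)
a=robot.grab_frame("side"); cv2.imwrite("pics/flat.png",cv2.resize(a[110:320,140:350],None,fx=2.8,fy=2.8,interpolation=cv2.INTER_CUBIC))
E
```

```text
1.49 0 False 18.4 [-0.4  0.6  2. ] [ 0.51653403 -0.08080126  0.12018096]
1.57 0 False 19.15 [ 1.3 -0.9 -1. ] [ 0.51494903 -0.08540999  0.10895477]
1.57 -0.005 True 19.61 [ 0.6 -2.1  5.1] [ 0.51507429 -0.08565313  0.10580089]
```

View pics/flat.png

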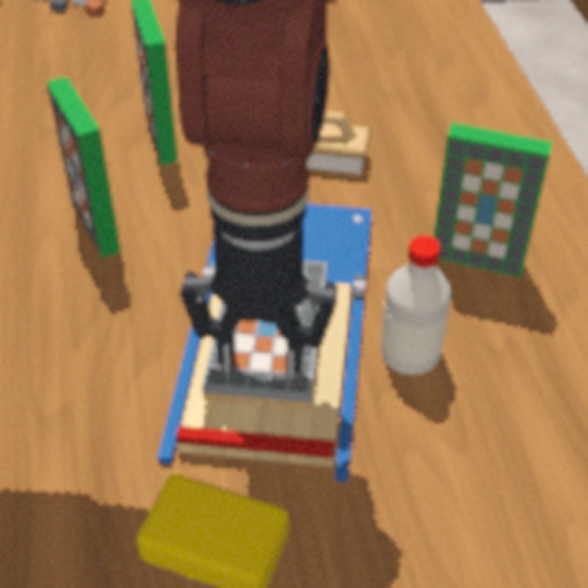

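It looks flat. I'll press once more to be sure the board is bottomed, then retract and look.

```bash
python3 - <<'E'
from plant import robot
from h import *
p=robot.observe()["tool_pos"]
hit=robot.line_to(p-[0,0,.006],vel=.008,guard=25)
o=robot.observe(); print(hit,o["time"],o["ft_force"],o["tool_pos"]-p)
robot.pause(.2)
robot.line_to(p+[0,0,.05],vel=.06)
robot.line_to(W3(-.09,PY,.20),vel=.15,rotation=rpy(np.pi/2,1))
robot.line_to(W3(-.09,PY,.17),vel=.1)
c=robot.get_calibration("top"); a=robot.grab_frame("top"); b=robot.grab_frame("side"); print(robot.observe()["time"])
t=cv2.resize(a[140:270,140:300],None,fx=4.6,fy=4.6,interpolation=cv2.INTER_CUBIC); cv2.imwrite("pics/down.png",t)
E
```

```text
True 20.3583 [-1.74837846  1.34729028  8.0900926 ] [ 2.69822483e-05  3.54141484e-05 -3.26821293e-05]
23.7417
```

View pics/down.png

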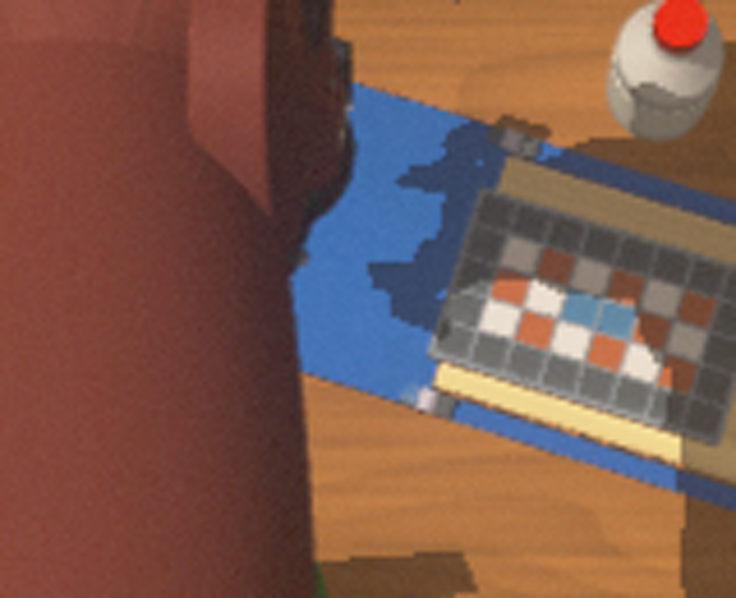

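The panel lies face up. Heel corners are at crop pixels (480,193) and (430,353), one top corner at (718,443). I'll compute where the heel is and check flatness from the apparent length and strip.

```bash
python3 - <<'E'
from plant import robot
from h import *
c=robot.get_calibration("top"); P=lambda x,y,z: ray(c,140+(x+.5)/4.6-.5,140+(y+.5)/4.6-.5,z)
loc=lambda p:np.round([(p-O)@X,(p-O)@Y],4)
q=[P(*k,.036) for k in((480,193),(430,353),(718,443))]
print([loc(k) for k in q],np.linalg.norm(q[1]-q[0]),np.linalg.norm(q[2]-q[1]))
d=q[2]-q[1]; print("yaw vs stand deg",np.degrees(np.arctan2(d@Y,d@X)))
a=robot.grab_frame("top"); h=cv2.cvtColor(a,cv2.COLOR_BGR2HSV); m=cv2.inRange(h,(0,140,50),(7,255,255)); m[:,:295]=0; m[:160]=0
k=max(cv2.findContours(m[:, :420],0,2)[0],key=cv2.contourArea); r=cv2.minAreaRect(k); print(r)
for b in cv2.boxPoints(r): print(b,loc(ray(c,*b,.026)))
E
```

```text
[array([-0.0079,  0.04  ]), array([-0.0071, -0.055 ]), array([ 0.1604, -0.0551])] 0.09500953915698004 0.1675479225729818
yaw vs stand deg -0.038315239162333446
((316.97027587890625, 221.49136352539062), (4.801731109619141, 52.88100051879883), 16.189205169677734)
[307.29272 246.214  ] [ 0.1972 -0.0706]
[322.0365  195.42995] [0.1981 0.0679]
[326.64783 196.76872] [0.2106 0.0681]
[311.90405 247.55278] [ 0.2095 -0.0704]
```

```bash
python3 - <<'E'
from plant import robot
from h import *
L=lambda:((lambda p:np.round([(p-O)@X,(p-O)@Y,p[2]],4))(robot.observe()["tool_pos"]))
y=-.0075
robot.line_to(W3(-.06,y,.15),vel=.1)
print("down",robot.line_to(W3(-.06,y,.096),vel=.05,guard=10),L())
if L()[2]<.099:
    print(robot.line_to(W3(-.022,y,.096),vel=.04,guard=12),L())
    for k in range(4):
        hit=robot.line_to(W3(.028,y,.096),vel=.02,guard=12); o=robot.observe(); print(hit,L(),o["ft_force"],o["time"])
        if not hit or L()[0]>.012: break
a=robot.grab_frame("top"); cv2.imwrite("pics/push.png",cv2.resize(a[140:270,200:360],None,fx=4.6,fy=4.6,interpolation=cv2.INTER_CUBIC))
E
```

```text
down False [-0.0601 -0.0072  0.0964]
False [-0.0222 -0.0075  0.096 ]
True [ 0.0167 -0.0074  0.0958] [1.79191731 2.48737066 0.88271185] 28.3833
```

View pics/push.png

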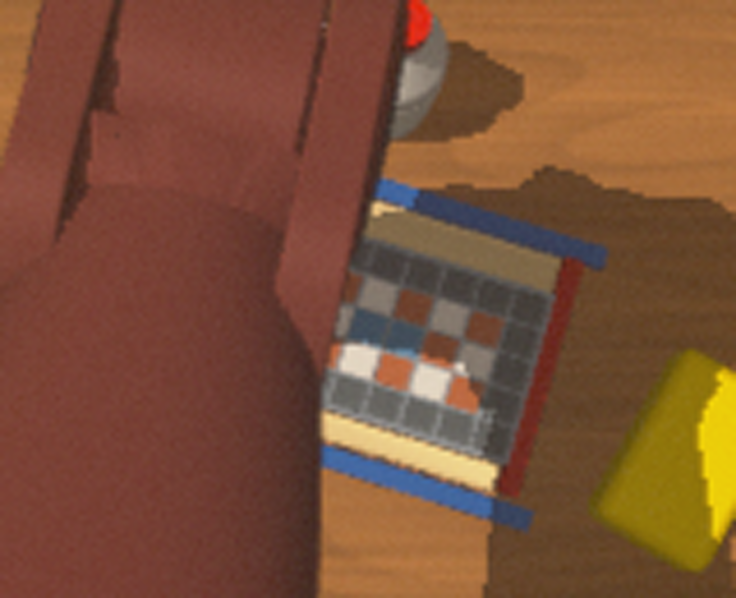

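The panel's top end at crop (555,290)–(505,460) sits against the red strip and square to it. I'll seat it once more, retract and check.

```bash
python3 - <<'E'
from plant import robot
from h import *
L=lambda:((lambda p:np.round([(p-O)@X,(p-O)@Y,p[2]],4))(robot.observe()["tool_pos"]))
y=-.0075
for k in range(2): print(robot.line_to(W3(.026,y,.096),vel=.02,guard=18),L(),robot.observe()["ft_force"])
robot.line_to(W3(-.05,y,.096),vel=.08)
robot.line_to(W3(-.06,y,.33),vel=.15)
q=robot.observe()["q"].copy(); q[0]+=50; robot.goto_joints(q)
o=robot.observe(); print(o["time"],o["tool_pos"])
a=robot.grab_frame("top"); cv2.imwrite("pics/end.png",cv2.resize(a[130:270,140:370],None,fx=3.4,fy=3.4,interpolation=cv2.INTER_CUBIC))
E
```

```text
True [ 0.017  -0.0076  0.0956] [2.91440413 2.69177744 2.40974369]
True [ 0.0175 -0.0076  0.0957] [2.19714989 3.96726186 2.58587321]
33.4833 [0.29329608 0.49645639 0.32900909]
```

View pics/end.png

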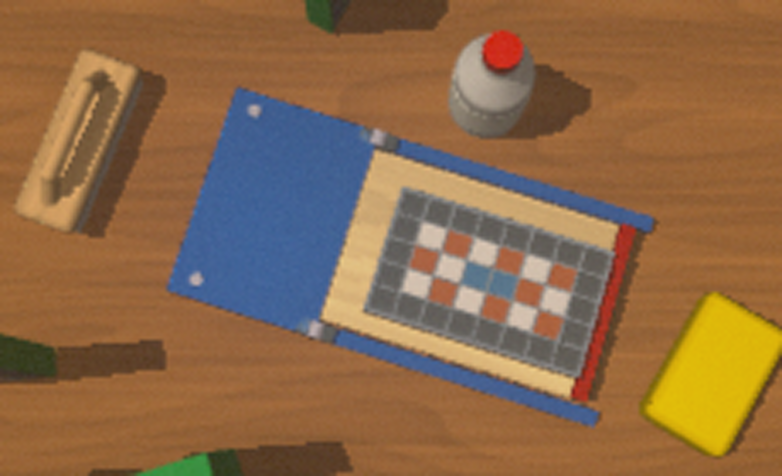

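The panel lies flat and square, its top end (616,250)–(580,376) touching the strip. The brush, bottle and sponge look undisturbed and the arm is clear.

```bash
python3 -c "
from plant import robot
print(robot.job_done())"
```

```text
the job is handed in; nothing more can be done
None
```

The job is handed in at about 33.5 s: in the last picture the panel lies face up on the flat board, square against the red stop strip, with the sponge, brush and bottle apparently undisturbed and the arm clear; no verdict was returned.

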